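# Put the service parts back in their foam blocks

## Task

Tidy the garage bench: put each of the four service parts (oil filter, bearing, wrench socket and brake pad) into the foam block whose cut-out fits it, seated on the floor of the cut-out and the same way up as it stands now. Let go of every part, and leave the tin and the screwdriver where they are.

Things in the scene. Friction and masses are not known exactly. Their poses are not given: they have to be found in the camera images.
- oil_filter: grey metal oil-filter canister standing upright, 66 mm diameter (67 over the shallow flutes near its top), 80 mm high; origin: centre of its underside, z up. Fits the largest round recess
- bearing: steel ball bearing lying flat: a ring of 54 mm outer diameter, 26 mm bore, 20 mm high, black seal on top; origin: centre of its underside, z up
- socket: long steel wrench socket standing upright: plain cylinder 30 mm in diameter, 64 mm high, with a black square hole on top; origin: centre of its underside, z up
- brake_pad: brake pad lying flat: dark steel backing plate 80 (x) x 42 (y) x 6 mm underneath, grey friction block 72 (x) x 38 (y) mm on it, from 6 to 19 mm high, with a 2 mm groove across its middle (along y); origin: centre of its underside, x along its length, z up
- foam_filter: fixed square block of black foam, 106 x 106 mm, 11 mm high, with a plain round recess of 78 mm diameter (the largest), light-grey floor; the recess is 5 mm deep, its floor 6 mm above the block's underside. Origin: centre of the block's underside (= centre of the recess in plan), z up
- foam_bearing: fixed square block of black foam, 106 x 106 mm, 11 mm high, with a round recess of 66 mm diameter and in its centre an upright black stub of 14 mm diameter that rises 9 mm from the recess floor (the bearing goes over it), light-grey floor; the recess is 5 mm deep, its floor 6 mm above the block's underside. Origin: centre of the block's underside (= centre of the recess in plan), z up
- foam_socket: fixed square block of black foam, 106 x 106 mm, 11 mm high, with a plain round recess of 42 mm diameter (the smallest), light-grey floor; the recess is 5 mm deep, its floor 6 mm above the block's underside. Origin: centre of the block's underside (= centre of the recess in plan), z up
- foam_pad: fixed square block of black foam, 106 x 106 mm, 11 mm high, with a rectangular recess of 92 (x) x 54 (y) mm, light-grey floor; the recess is 5 mm deep, its floor 6 mm above the block's underside. Origin: centre of the block's underside (= centre of the recess in plan), z up, x along the recess's length
- tin: bystander: small closed steel tin, 48 mm diameter, 55 mm high, standing among the parts; origin: centre of its underside
- screwdriver: bystander: screwdriver lying on the bench on the side away from the robot; origin: near its middle, x along its length

How it is judged:
At the end, for the whole second after the job is handed in: Each part rests in the recess of its own foam block: centre within 10 mm of the block's centre in plan, underside on the recess floor (less than 2.5 mm above it), upright within 0.1 rad, at rest (horizontal distance between oil_filter and foam_filter below 0.01 m and z of oil_filter in the frame of foam_filter between 0.003 and 0.0085 m and angle between each of oil_filter, bearing, socket, brake_pad's own z axis and vertical below 0.1 rad and linear speed of each of oil_filter, bearing, socket, brake_pad below 0.02 m/s and angular speed of each of oil_filter, bearing, socket, brake_pad below 0.2 rad/s and horizontal distance between bearing and foam_bearing below 0.01 m and z of bearing in the frame of foam_bearing between 0.003 and 0.0085 m and horizontal distance between socket and foam_socket below 0.01 m and z of socket in the frame of foam_socket between 0.003 and 0.0085 m and horizontal distance between brake_pad and foam_pad below 0.01 m and z of brake_pad in the frame of foam_pad between 0.003 and 0.0085 m); the robot touches nothing.
It fails at once if the tin is shifted by more than 30 mm or knocked over (distance of tin from where it was at the start of the episode above 0.03 m or angle between tin's own z axis and vertical above 0.5 rad).
It fails at once if the screwdriver is shifted by more than 30 mm (distance of screwdriver from where it was at the start of the episode above 0.03 m).
It also fails if it takes over 118 s, if anything falls off the work surface, if the arm or the gripper's body presses on something with over 40 N, if the wrist force passes 120 N, or if a joint passes its speed limit or range.

## Robot

A 6-joint arm with a two-finger parallel gripper is mounted at the origin on the work surface. World frame = base frame: x ahead of the robot, y to its left, z up, the work surface at z = 0. Lengths are in m, angles in rad, forces in N, time in s.
With the tool pointing down it reaches from about 0.35 to 0.925 m from the base axis. Payload 6.4 kg.
Tool frame: the origin (TCP) lies on the centre line of the jaws, within the pads' length; the fingertips stand env.tips_ahead ahead of it and the grasp point (between the pads) is the TCP (env.tips_ahead is the distance from the TCP to the fingertips, in m); x points along the fingers, y is the direction in which the jaws open and shut, and the axes are right-handed (so a half turn about x gives the same grasp; the last joint's range is limited). The gripper opens to 85 mm and grips with 20 to 120 N. Pads are 22 mm wide; open, the fingers measure 114 mm over their backs; the gripper's body (76 mm by 85 mm) begins 54 mm behind the grasp point. The pads swing forward as they close: fully open they stand 13 mm farther back than shut.
Start: joints at [-1.363, 0.245, 1.558, -0, 1.339, -0.174], TCP at [0.242, -0.603, 0.25] pointing down, gripper open.
Joint ranges: [-3.13, 3.13], [-1.02, 2.26], [0.13, 2.54], [-0.95, 4.09], [0.21, 2.88], [-2.74, 2.74]. Speed limits (rad/s): [2.57, 2.57, 3.14, 3.14, 3.14, 3.14].

## Interface

Orientations are given as [roll, pitch, yaw] about the fixed x, y, z axes, in that order (R = Rz(yaw) Ry(pitch) Rx(roll)).
In Python, from bench import env gives the robot as it stands.
- The arm moves only by the tool servo_tool, never from a script. Its argument "series" is a list of rows, each a list of 3 entries, a list of its own where there are three numbers: the shift along the world's x, y, z in mm, then the turn about the world's z in degrees, then the finger opening in mm, from 0 to 85.4. A call has 1 to 10 rows; each row is the pose to reach, as a shift and turn from the pose commanded when the call began; what a row does not reach only later rows make up. A row lasts 1/10 s, in which the tool goes at most 50 mm and 8.59 degrees, less where a joint would pass 70% of its speed; a pose out of reach is approached as far as the arm can. A call with a gripper value outside its range is refused whole. The fingers move at their own pace and stop on an object; "grip_force" is the grip in N (left out, the last holds). Time passes only in rows, so rows that repeat a pose let the fingers close. It gives the time, the measured TCP pose, the force and the opening at its end, in the units of the state.
- env.observe(): the state, without advancing time (a new reading comes with each control period).
- env.grab_frame(name): name is "scene" or "top"; returns a dict with "frame" (420x560x3 uint8, red, green, blue), "camera_matrix" (3x3 intrinsics, pixels), "distortion" ([k1, k2, p1, p2, k3] as OpenCV has them; the pictures are not rectified), "xyz" and "orientation" of the camera in the world. Camera axes: x right, y down, z forward; pixel columns grow to the right and rows downward; lengths in m; the calibration is good to about 2 mm. A picture is of the moment at which its call begins. There is no depth.
- env.finish_job(): hands the job in, once; it reports no verdict.
The state is a dict: "time": time; "joint_positions": joint angles; "dq": joint speeds; "tau": joint torques, N m; "eef_pos": TCP position; "tool_rot": TCP orientation; "wrist_force": force on the tool from outside, world axes, zero at the start; "torque": the same for the moment, N m; "width": opening from 0.0 (shut) to 1.0 (fully open).
Only numpy, scipy, OpenCV 4.12 (cv2) and the standard library are available. Lean on these libraries where they do the work, as an engineer would, in place of code of your own. Each camera call takes 0.05 s, during which the arm holds its last target.

## Working session

There is one attempt and no reset: what is moved stays moved. The work goes in short steps, Python scripts to look and compute and a tool call to move; the robot and the scene stay as the last step left them, time stands still between calls to the robot, and variables do not carry over. Pictures are saved under pics/ and viewed, and the job is handed in when it is done.

Besides the shell and the picture viewer there is one more tool, called after "Request:" by a JSON object that holds its "name" and its "arguments", one argument or row to a line. servo_tool: Moves the arm, as the interface text tells. Its arguments: {"type":"object","properties":{"series":{"type":"array"},"grip_force":{"type":"number"}},"required":["series"]}

```bash
ls; mkdir -p pics
python3 - <<'E'
from bench import env
import cv2
print(env.observe(), env.tips_ahead)
for n in ("scene","top"):
    d=env.grab_frame(n)
    print(n,d["camera_matrix"],d["distortion"],d["xyz"],d["orientation"])
    cv2.imwrite(f"pics/{n}0.png",cv2.cvtColor(d["frame"],cv2.COLOR_RGB2BGR))
E
```

```text
pics
{'time': 0.0, 'joint_positions': array([-1.36311841e+00,  2.45824049e-01,  1.55905124e+00, -5.25952111e-06,
        1.33867345e+00, -1.74066494e-01]), 'dq': array([ 1.05922394e-03,  3.62492499e-04, -2.86764659e-06, -6.56802952e-04,
        2.69404387e-04, -5.27641072e-04]), 'tau': array([-4.85905421e-04, -4.29512358e+01, -3.26126432e+01, -1.44797009e-04,
        5.42317386e-03,  2.78517348e-06]), 'eef_pos': array([ 0.24206427, -0.60267287,  0.24915388]), 'tool_rot': array([-1.74224735,  1.56884024,  1.78109093]), 'wrist_force': array([-0.24252755,  0.12580082, -0.27513479]), 'torque': array([-0.02251491,  0.0298496 , -0.00598688]), 'width': 0.998672621667397} 0.019
scene [[472.14250518   0.         283.73644705]
 [  0.         472.14250518 210.07202991]
 [  0.           0.           1.        ]] [-0.08170996  0.          0.          0.          0.        ] [ 1.3226123  -0.39922983  0.67169464] [-2.21715267  0.00732963  1.08939041]
top [[543.79916092   0.         271.363357  ]
 [  0.         543.79916092 206.7454504 ]
 [  0.           0.           1.        ]] [-0.15828401  0.          0.          0.          0.        ] [0.50964554 0.00445774 1.20958961] [-3.08771199 -0.0087723  -1.57716564]
```

View pics/top0.png

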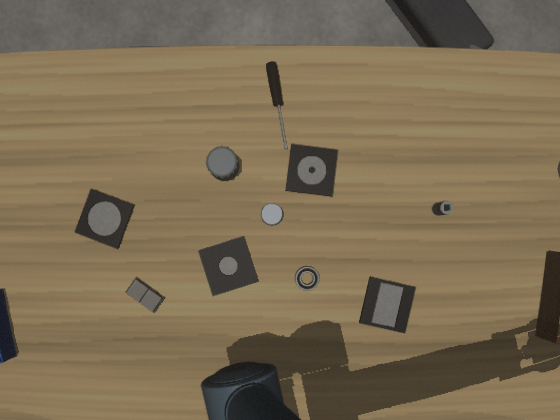

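View pics/scene0.png

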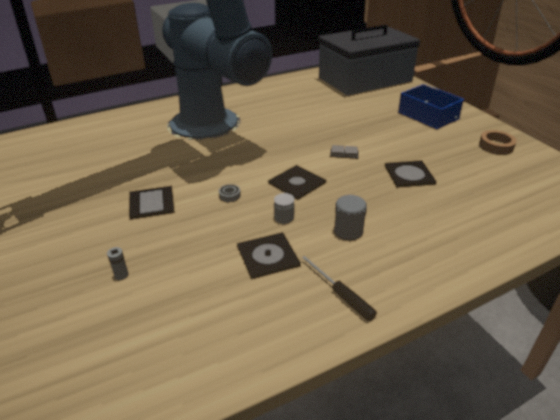

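The top view shows everything. The filter is at about (223,163), bearing (307,278), socket (445,208), pad (145,294) and tin (272,214). The foams are: filter (105,218), bearing (312,170), socket (228,266), pad (387,305). Next I'll enlarge each one.

```bash
cat > h.py <<'E'
import numpy as np, cv2
from scipy.spatial.transform import Rotation as R
def p2w(d,uv,z):
    uv=np.array(uv,float).reshape(-1,1,2)
    n=cv2.undistortPoints(uv,d["camera_matrix"],d["distortion"]).reshape(-1,2)
    r=np.c_[n,np.ones(len(n))]@R.from_euler('xyz',d["orientation"]).as_matrix().T
    o=np.array(d["xyz"]); return o+r*((z-o[2])/r[:,2])[:,None]
def w2p(d,P):
    Rm=R.from_euler('xyz',d["orientation"]).as_matrix().T
    rv=cv2.Rodrigues(Rm)[0]; t=-Rm@np.array(d["xyz"])
    return cv2.projectPoints(np.array(P,float).reshape(-1,1,3),rv,t,d["camera_matrix"],d["distortion"])[0].reshape(-1,2)
def crop(im,c,h,s):
    x,y=int(c[0]-h),int(c[1]-h); x=max(x,0);y=max(y,0)
    t=cv2.resize(im[y:y+2*h,x:x+2*h],(s,s),interpolation=cv2.INTER_CUBIC)
    k=s/(2*h)
    for i in range(0,2*h,10):
        cv2.putText(t,str(x+i),(int((i+.5)*k)-8,8),0,.3,(0,255,255),1); cv2.putText(t,str(y+i),(0,int((i+.5)*k)+3),0,.3,(0,255,255),1)
        cv2.line(t,(int((i+.5)*k),9),(int((i+.5)*k),14),(0,255,255),1); cv2.line(t,(22,int((i+.5)*k)),(27,int((i+.5)*k)),(0,255,255),1)
    return t
E
python3 - <<'E'
from bench import env
from h import *
import pickle
d=env.grab_frame("top"); pickle.dump(d,open("top0.pkl","wb"))
im=cv2.cvtColor(d["frame"],cv2.COLOR_RGB2BGR)
im=cv2.convertScaleAbs(im,alpha=1.6,beta=20)
C=[(223,163),(307,278),(445,208),(145,294),(105,218),(312,170),(228,266),(387,305)]
t=[crop(im,c,32,290) for c in C]
cv2.imwrite("pics/cA.png",np.vstack([np.hstack(t[:2]),np.hstack(t[2:4])]))
cv2.imwrite("pics/cB.png",np.vstack([np.hstack(t[4:6]),np.hstack(t[6:])]))
E
```

```text
(no output)
```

View pics/cA.png

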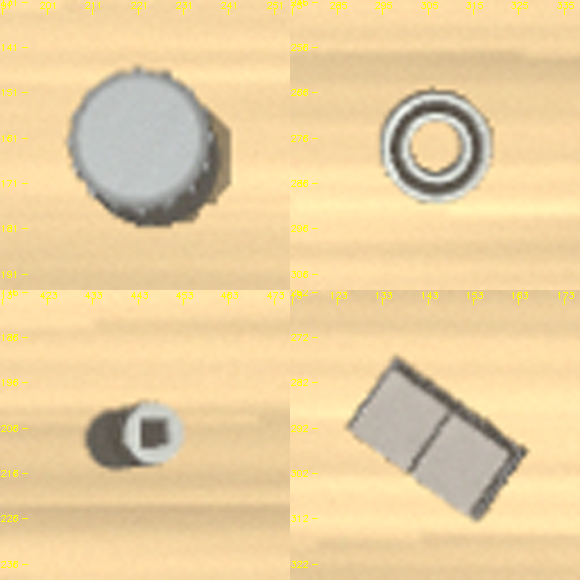

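View pics/cB.png

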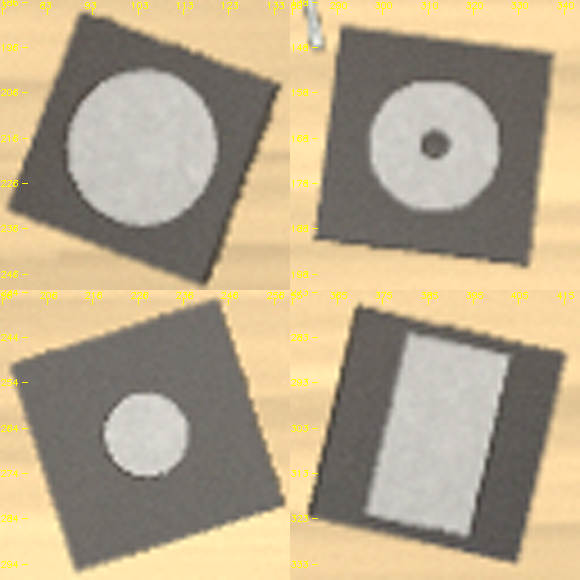

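Run:
```python
from bench import env
from h import *
import pickle
d=pickle.load(open("top0.pkl","rb"))
s=env.grab_frame("scene"); pickle.dump(s,open("scene0.pkl","wb"))
f=lambda X,Y,o:(o[0]+X/4.53-.5,o[1]+Y/4.53-.5)
it={"filter":((221.2,161.0),.08),"bearing":((306.95,277.7),.02),"socket":((446.5,207.2),.064),"pad":((143.5,294.8),.019),"tin":((272,214),.055),
"Ffilter":((104.4,218.1),.011),"Fbearing":((311.4,169.8),.011),"Fsocket":((228.2,265.6),.011),"Fpad":((387.1,304.3),.011),"sdhandle":((271,63),.01),"sdtip":((286,148),.003)}
im=cv2.cvtColor(s["frame"],cv2.COLOR_RGB2BGR)
for k,(uv,z) in it.items():
    w=p2w(d,uv,z)[0]; print(k,w.round(4),np.hypot(w[0],w[1]).round(3)); u=w2p(s,w)[0]
    cv2.circle(im,(int(u[0]),int(u[1])),2,(0,0,255),-1)
cv2.imwrite("pics/sceneproj.png",im[90:390,60:560].repeat(1,0))
cs={"Ffilter":[(82,13),(280,85),(207,285),(9,208)],"Fbearing":[(51,27),(263,54),(239,265),(25,239)],"Fsocket":[(10,76),(220,9),(286,216),(77,281)],"Fpad":[(67,15),(277,63),(228,273),(19,226)]}
os={"Ffilter":(73,186),"Fbearing":(280,138),"Fsocket":(196,234),"Fpad":(355,273)}
for k in cs:
    w=p2w(d,[f(*c,os[k]) for c in cs[k]],.011)[:,:2]; e=np.roll(w,-1,0)-w
    print(k,np.linalg.norm(e,axis=1).round(3),np.degrees(np.arctan2(e[:,1],e[:,0])).round(1),w.round(3).tolist())
o=os["Fpad"]; w=p2w(d,[f(169,55,o),f(128,235,o)],.008)[:,:2]; e=w[1]-w[0];print("recess axis",np.linalg.norm(e),np.degrees(np.arctan2(e[1],e[0])))
o=(113,262)
w=p2w(d,[f(160,120,o),f(121,182,o),f(57,138,o),f(187,230,o)],.019)[:,:2]; print(w)
e=w[1]-w[0];print("groove",np.linalg.norm(e),np.degrees(np.arctan2(e[1],e[0])));e=w[3]-w[2];print("long",np.linalg.norm(e),np.degrees(np.arctan2(e[1],e[0])))
st=env.observe(); print(R.from_euler('xyz',st["tool_rot"]).as_matrix().round(3),st["time"])
```

```text
filter [0.667  0.0986 0.08  ] 0.674
bearing [ 0.4181 -0.0831  0.02  ] 0.426
socket [ 0.5682 -0.3829  0.064 ] 0.685
pad [0.3816 0.2759 0.019 ] 0.471
tin [ 0.5564 -0.0073  0.055 ] 0.556
Ffilter [0.551  0.3666 0.011 ] 0.662
Fbearing [ 0.6559 -0.0959  0.011 ] 0.663
Fsocket [0.4452 0.0893 0.011 ] 0.454
Fpad [ 0.356  -0.2618  0.011 ] 0.442
sdhandle [ 0.9006 -0.0077  0.01  ] 0.901
sdtip [ 0.7062 -0.0402  0.003 ] 0.707
Ffilter [0.107 0.105 0.108 0.103] [-109.9  159.8   69.4  -20.7] [[0.618, 0.399], [0.582, 0.299], [0.483, 0.335], [0.521, 0.436]]
Fbearing [0.105 0.105 0.106 0.105] [-97.5 172.7  82.8  -7.4] [[0.715, -0.051], [0.701, -0.155], [0.597, -0.142], [0.611, -0.037]]
Fsocket [0.107 0.105 0.106 0.105] [ -72.6 -162.6  107.    17.9] [[0.479, 0.156], [0.511, 0.054], [0.411, 0.023], [0.379, 0.124]]
Fpad [0.108 0.106 0.107 0.106] [-103.6  166.3   76.2  -13.3] [[0.42, -0.222], [0.395, -0.327], [0.292, -0.302], [0.317, -0.198]]
recess axis 0.09063618708172809 166.65294988504894
[[0.39664965 0.26616202]
 [0.36641948 0.28559261]
 [0.38762616 0.31717181]
 [0.34327985 0.25326095]]
groove 0.03593621360017064 147.26892462089126
long 0.07778942269862842 -124.75591188865002
[[-0.     0.373 -0.928]
 [ 0.001 -0.928 -0.373]
 [-1.    -0.001 -0.   ]] 0.2
```

View pics/sceneproj.png

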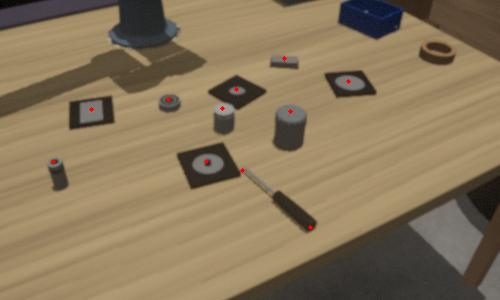

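Sizes and positions agree in both cameras: the foam edges measure 105–107 mm, and every projected centre lands on its object in the scene view. The tool y axis is at −68°. I'll start with the socket.

Request:
{"name": "servo_tool", "arguments": {
  "series": [
    [[40,27,0],0,70],
    [[85,57,0],0,70],
    [[130,87,0],0,70],
    [[175,117,0],0,70],
    [[220,147,-20],0,70],
    [[260,175,-50],0,70],
    [[295,199,-80],0,70],
    [[315,212,-100],0,70],
    [[326,220,-110],0,70],
    [[326,220,-110],0,70]
  ],
  "grip_force": 40
}}

```text
time: 1.2
eef_pos: [0.5686, -0.3796, 0.1362]
tool_rot: [-1.198, 1.564, 2.329]
wrist_force: [-0.1, -0.1, -1.3]
width: 0.821
```

```bash
cat > look.py <<'E'
import sys
from bench import env
from h import *
def look(cam,c,h,name,al=1.5,s=560):
    d=env.grab_frame(cam); im=cv2.convertScaleAbs(cv2.cvtColor(d["frame"],cv2.COLOR_RGB2BGR),alpha=al,beta=15)
    cv2.imwrite(f"pics/{name}.png",crop(im,c,h,s)); return d
E
python3 - <<'E'
from look import *
d=look("scene",(118,250),60,"s1")
st=env.observe(); print(st["time"],st["eef_pos"].round(4),st["wrist_force"].round(1),st["width"],st["joint_positions"].round(2))
print(w2p(d,st["eef_pos"]),w2p(d,st["eef_pos"]-[0,0,.019]))
E
```

```text
1.25 [ 0.5682 -0.3816  0.1383] [ 0.7 -0.2  1.1] 0.8196656409711776 [-0.76  0.43  1.53 -0.    1.18  0.43]
[[105.50056797 220.93380088]] [[107.866022   228.88697052]]
```

View pics/s1.png

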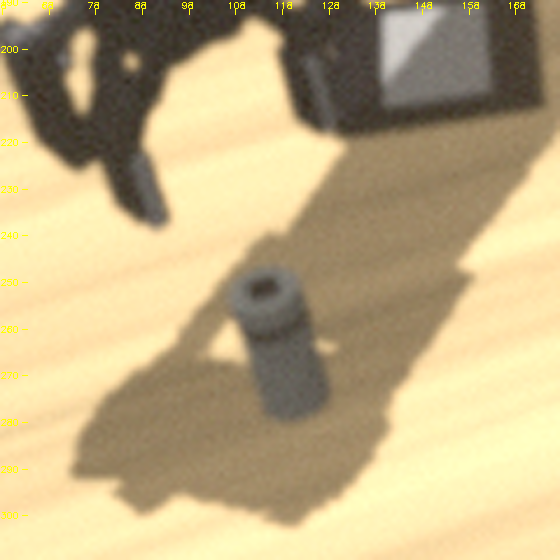

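Run:
```python
from look import *
d=env.grab_frame("scene"); st=env.observe(); print(st["eef_pos"].round(4))
M=R.from_euler('xyz',st["tool_rot"]).as_matrix(); print(np.degrees(np.arctan2(M[1,1],M[0,1])))
for a in (0.006,.010,.015,.019):
    print(a,[w2p(d,st["eef_pos"]+M@[a,s*.035,t*.011])[0].round(1).tolist() for s in(-1,1) for t in (-1,1)])
```

```text
[ 0.5681 -0.3831  0.14  ]
-68.07993375640183
0.006 [[124.4, 216.4], [117.8, 211.9], [91.9, 234.7], [85.5, 229.7]]
0.01 [[124.9, 218.1], [118.3, 213.5], [92.5, 236.4], [86.1, 231.4]]
0.015 [[125.4, 220.2], [118.8, 215.6], [93.2, 238.5], [86.8, 233.5]]
0.019 [[125.8, 221.8], [119.3, 217.3], [93.7, 240.2], [87.3, 235.1]]
```

The socket is standing between the open tips. At 70 mm opening the tips sit about 10 mm ahead of the TCP, which fits a linkage where they stand 19 mm ahead when shut. Next I descend and grip.

Request:
{"name": "servo_tool", "arguments": {
  "series": [
    [[0,0,-30],0,70],
    [[0,0,-60],0,70],
    [[0,0,-85],0,70],
    [[0,0,-97],0,70],
    [[0,0,-97],0,70],
    [[0,0,-97],0,24],
    [[0,0,-97],0,24],
    [[0,0,-97],0,24],
    [[0,0,-97],0,24],
    [[0,0,-97],0,24]
  ]
}}

```text
time: 2.3
eef_pos: [0.569, -0.3839, 0.0453]
tool_rot: [1.93, 1.568, -0.83]
wrist_force: [-1.0, 0.9, 6.1]
width: 0.34
```

Request:
{"name": "servo_tool", "arguments": {
  "series": [
    [[0,0,0],0,24],
    [[0,0,0],0,24],
    [[0,0,20],0,24],
    [[0,0,60],0,24],
    [[0,0,100],0,24],
    [[0,0,120],0,24],
    [[0,0,120],0,24]
  ]
}}

```text
time: 3.0
eef_pos: [0.5701, -0.3848, 0.169]
tool_rot: [2.003, 1.562, -0.757]
wrist_force: [0.4, -0.4, -2.5]
width: 0.346
```

Run:
```python
from look import *
d=look("scene",(118,230),60,"s2")
st=env.observe(); print(st["time"],st["eef_pos"].round(4),st["wrist_force"].round(1),st["width"],st["joint_positions"].round(2))
```

```text
3.05 [ 0.5689 -0.3837  0.1656] [-0.7  0.6 -3.2] 0.34002168139819106 [-0.76  0.4   1.52 -0.    1.21  0.43]
```

View pics/s2.png

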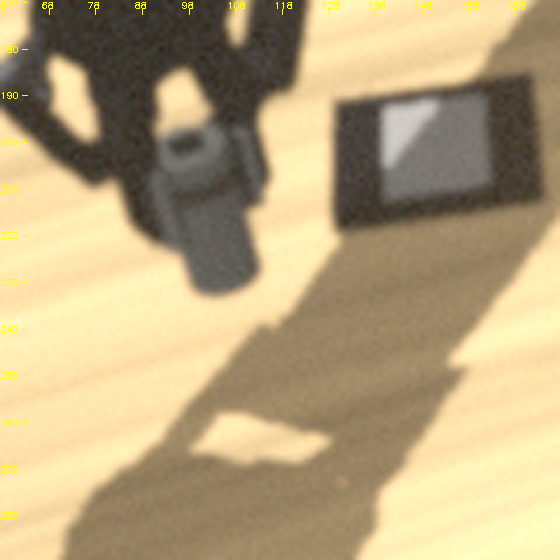

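Socket held upright (at about (103,245) in the scene crop). Now carrying it to foam_socket.

Request:
{"name": "servo_tool", "arguments": {
  "series": [
    [[-8,30,0],0,24],
    [[-20,77,0],0,24],
    [[-32,124,0],0,24],
    [[-44,170,0],0,24],
    [[-56,216,0],0,24],
    [[-69,263,0],0,24],
    [[-81,310,0],0,24],
    [[-93,357,0],0,24],
    [[-105,403,0],0,24],
    [[-116,445,0],0,24]
  ]
}}

```text
time: 4.05
eef_pos: [0.4496, 0.0639, 0.1611]
tool_rot: [-0.54, 1.567, 2.984]
wrist_force: [-0.3, -0.3, -2.9]
width: 0.344
```

Request:
{"name": "servo_tool", "arguments": {
  "series": [
    [[-7,27,0],0,24],
    [[-7,27,-30],0,24],
    [[-7,27,-60],0,24],
    [[-7,27,-60],0,24],
    [[-7,27,-60],0,24]
  ]
}}

```text
time: 4.55
eef_pos: [0.4439, 0.0888, 0.1022]
tool_rot: [-0.433, 1.567, 3.091]
wrist_force: [0.2, 0.2, -2.4]
width: 0.341
```

Run:
```python
from look import *
d=look("scene",(295,165),60,"s3")
st=env.observe(); print(st["time"],st["eef_pos"].round(4),st["wrist_force"].round(1),st["width"],st["joint_positions"].round(2))
```

```text
4.6 [0.4452 0.0887 0.1035] [ 0.1  0.3 -2.1] 0.34154578997674323 [-0.05 -0.02  2.15  0.    1.02  1.14]
```

View pics/s3.png

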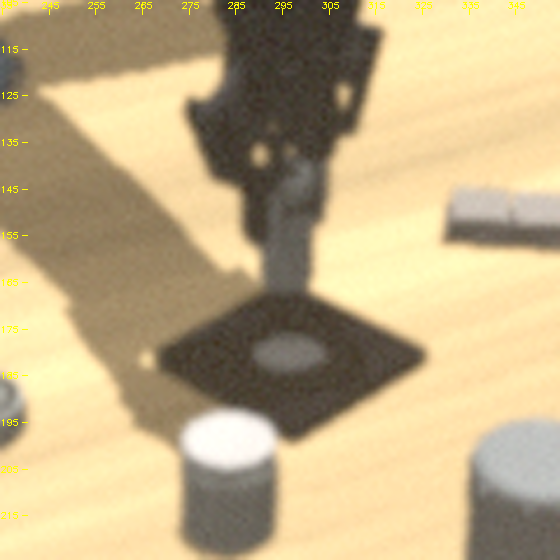

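The socket hangs over the recess. Lowering, releasing and rising.

Request:
{"name": "servo_tool", "arguments": {
  "series": [
    [[0,0,-25],0,24],
    [[0,0,-42],0,24],
    [[0,0,-50],0,24],
    [[0,0,-53],0,24],
    [[0,0,-53],0,24],
    [[0,0,-53],0,24]
  ]
}}

```text
time: 5.2
eef_pos: [0.4463, 0.0887, 0.0515]
tool_rot: [2.711, 1.568, -0.049]
wrist_force: [0.4, -1.1, -2.0]
width: 0.336
```

Request:
{"name": "servo_tool", "arguments": {
  "series": [
    [[0,0,0],0,70],
    [[0,0,0],0,70],
    [[0,0,0],0,70],
    [[0,0,0],0,70],
    [[0,0,0],0,70],
    [[0,0,25],0,75],
    [[0,0,65],0,75],
    [[0,0,110],0,75]
  ]
}}

```text
time: 6.0
eef_pos: [0.4439, 0.0888, 0.1603]
tool_rot: [-0.431, 1.567, 3.093]
wrist_force: [1.3, -0.2, 0.2]
width: 0.876
```

Run:
```python
from look import *
d=look("scene",(295,165),60,"s4")
st=env.observe(); print(st["time"],st["eef_pos"].round(4),st["wrist_force"].round(1),st["width"],st["joint_positions"].round(2))
```

```text
6.05 [0.4493 0.0888 0.1691] [5.  1.9 5.2] 0.8743997247575496 [-0.05 -0.13  2.11  0.    1.15  1.14]
```

View pics/s4.png

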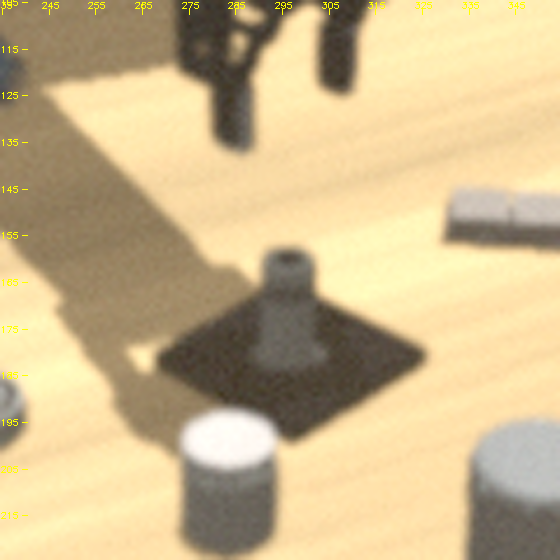

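The socket is seated in its recess at about (296,180), upright and released. Next the pad: jaws across its short side, so a turn of +34°.

Request:
{"name": "servo_tool", "arguments": {
  "series": [
    [[-10,30,0],6,75],
    [[-24,70,0],13,75],
    [[-38,110,0],20,70],
    [[-52,150,-20],27,65],
    [[-64,187,-40],34,65],
    [[-64,187,-60],34,65],
    [[-64,187,-60],34,65],
    [[-64,187,-60],34,65]
  ]
}}

```text
time: 6.85
eef_pos: [0.3812, 0.2756, 0.1003]
tool_rot: [-0.53, 1.57, -2.697]
wrist_force: [1.4, -0.5, -0.2]
width: 0.76
```

```bash
python3 - <<'E'
from look import *
d=look("scene",(340,145),40,"s5")
look("top",(145,294),50,"t5")
st=env.observe(); print(st["time"],st["eef_pos"].round(4),st["wrist_force"].round(1),st["width"],st["joint_positions"].round(2))
M=R.from_euler('xyz',st["tool_rot"]).as_matrix(); print(np.degrees(np.arctan2(M[1,1],M[0,1])))
E
cd pics; python3 -c "
import cv2,numpy as np
cv2.imwrite('st5.png',cv2.resize(np.hstack([cv2.imread('s5.png'),cv2.imread('t5.png')]),(800,400)))"
```

```text
6.95 [0.3823 0.2756 0.1015] [0.3 0.4 0.4] 0.762489414255857 [ 0.38  0.02  2.11 -0.    1.01  0.98]
-34.203458587670085
```

View pics/st5.png

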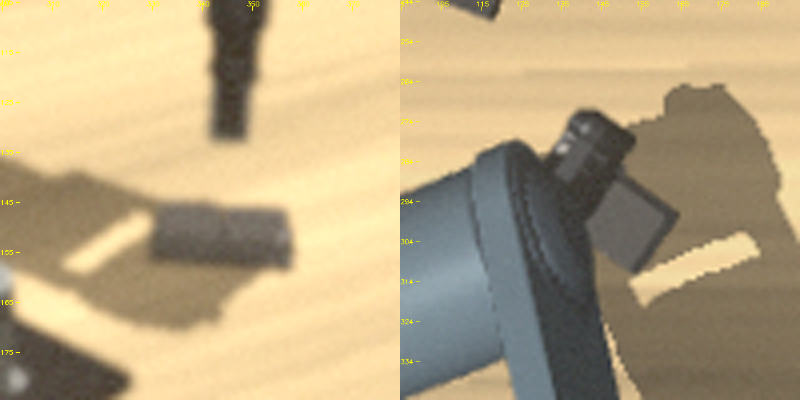

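The gripper is over the pad's centre and the jaws are across its short side. Descending and gripping.

Request:
{"name": "servo_tool", "arguments": {
  "series": [
    [[0,0,-25],0,65],
    [[0,0,-50],0,65],
    [[0,0,-66],0,65],
    [[0,0,-74],0,65],
    [[0,0,-74],0,65],
    [[0,0,-74],0,50],
    [[0,0,-74],0,32],
    [[0,0,-74],0,32],
    [[0,0,-74],0,32],
    [[0,0,-74],0,32]
  ],
  "grip_force": 50
}}

```text
time: 7.95
eef_pos: [0.3822, 0.2763, 0.0278]
tool_rot: [2.574, 1.568, 0.408]
wrist_force: [-1.4, 0.2, 5.9]
width: 0.424
```

Request:
{"name": "servo_tool", "arguments": {
  "series": [
    [[0,0,0],0,32],
    [[0,0,0],0,32],
    [[0,0,15],0,32],
    [[0,0,45],0,32],
    [[0,0,85],0,32],
    [[0,0,110],0,32],
    [[0,0,110],0,32]
  ]
}}

```text
time: 8.65
eef_pos: [0.3837, 0.2769, 0.1403]
tool_rot: [2.54, 1.562, 0.374]
wrist_force: [0.9, 0.5, -2.6]
width: 0.425
```

Run:
```python
from look import *
d=look("scene",(340,125),50,"s6")
st=env.observe(); print(st["time"],st["eef_pos"].round(4),st["wrist_force"].round(1),st["width"],st["joint_positions"].round(2))
```

```text
8.7 [0.3821 0.2762 0.1376] [-0.6  0.1 -4.2] 0.42599531979398203 [ 0.38 -0.04  2.09 -0.    1.09  0.98]
```

View pics/s6.png

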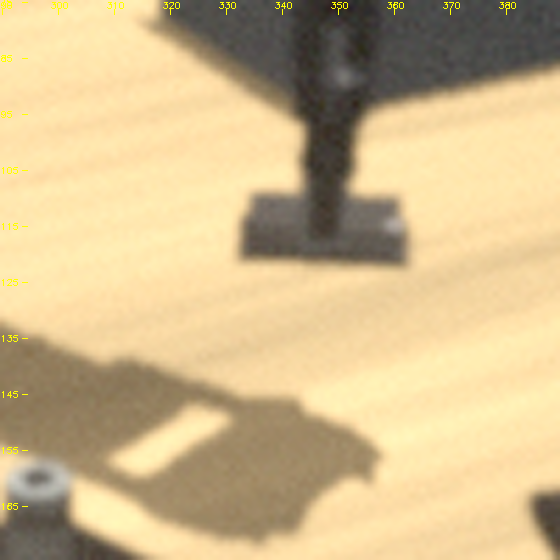

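The pad is gripped flat and centred. Carrying it to foam_pad, turning −69.5°, on a path bowed outward to stay within reach.

Request:
{"name": "servo_tool", "arguments": {
  "series": [
    [[5,-30,0],-4,32],
    [[14,-75,0],-10,32],
    [[22,-120,0],-16,32],
    [[28,-166,0],-22,32],
    [[33,-213,0],-28,32],
    [[34,-260,0],-34,32],
    [[33,-308,0],-40,32],
    [[29,-355,0],-46,32],
    [[20,-402,0],-52,32],
    [[7,-447,0],-58,32]
  ]
}}

```text
time: 9.7
eef_pos: [0.3865, -0.1723, 0.134]
tool_rot: [-0.666, 1.567, 2.434]
wrist_force: [0.9, -0.3, -3.6]
width: 0.424
```

Request:
{"name": "servo_tool", "arguments": {
  "series": [
    [[-11,-40,0],-5,32],
    [[-24,-75,0],-9,32],
    [[-32,-91,-20],-11.5,32],
    [[-32,-91,-50],-11.5,32],
    [[-32,-91,-70],-11.5,32],
    [[-32,-91,-70],-11.5,32],
    [[-32,-91,-70],-11.5,32]
  ]
}}

```text
time: 10.4
eef_pos: [0.3554, -0.2612, 0.065]
tool_rot: [-0.644, 1.567, 2.259]
wrist_force: [-0.0, -0.7, -4.1]
width: 0.424
```

Run:
```python
from look import *
d=look("scene",(150,195),50,"s7")
st=env.observe(); print(st["time"],st["eef_pos"].round(4),st["wrist_force"].round(1),st["width"],st["joint_positions"].round(2))
M=R.from_euler('xyz',st["tool_rot"]).as_matrix(); print(np.degrees(np.arctan2(M[1,1],M[0,1])))
```

```text
10.45 [ 0.3562 -0.262   0.0661] [-0.3  0.2 -2.9] 0.4250589586522226 [-0.89  0.02  2.18 -0.    0.93  0.92]
-103.60839627025243
```

View pics/s7.png

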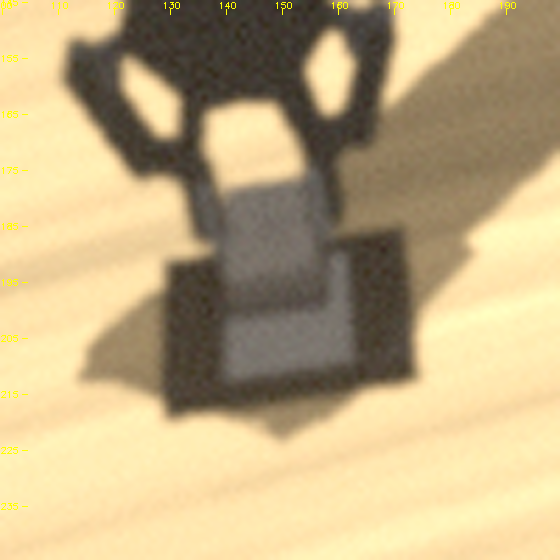

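Request:
{"name": "servo_tool", "arguments": {
  "series": [
    [[0,0,-15],0,32],
    [[0,0,-26],0,32],
    [[0,0,-31],0,32],
    [[0,0,-33],0,32],
    [[0,0,-33],0,32],
    [[0,0,-33],0,32]
  ]
}}

```text
time: 11.05
eef_pos: [0.3566, -0.2625, 0.0339]
tool_rot: [2.561, 1.57, -0.818]
wrist_force: [-0.6, 0.8, 0.9]
width: 0.426
```

Request:
{"name": "servo_tool", "arguments": {
  "series": [
    [[0,0,0],0,60],
    [[0,0,0],0,60],
    [[0,0,0],0,60],
    [[0,0,0],0,60],
    [[0,0,15],0,70],
    [[0,0,50],0,75],
    [[0,0,90],0,75]
  ]
}}

```text
time: 11.75
eef_pos: [0.3554, -0.2613, 0.1232]
tool_rot: [-0.661, 1.567, 2.243]
wrist_force: [1.2, -1.4, 0.2]
width: 0.878
```

Run:
```python
from look import *
d=look("scene",(150,195),50,"s8")
st=env.observe(); print(st["time"],st["eef_pos"].round(4),st["wrist_force"].round(1),st["width"],st["joint_positions"].round(2))
```

```text
11.8 [ 0.3587 -0.2651  0.1307] [ 3.4 -2.7  3.8] 0.8793624549454115 [-0.89 -0.1   2.16  0.    1.07  0.92]
```

View pics/s8.png

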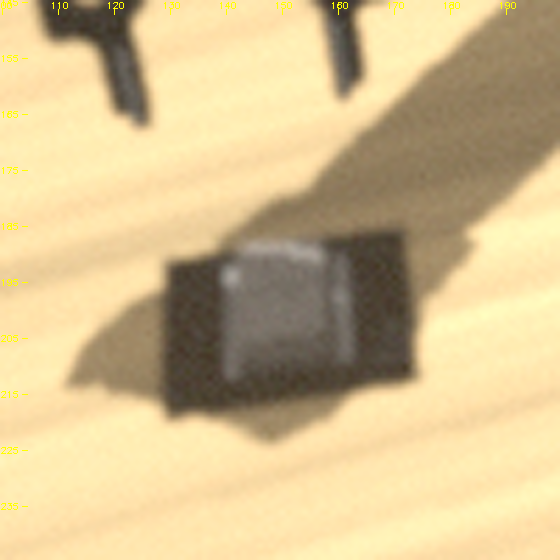

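The pad is in its recess, with a floor margin visible on all sides. Next the bearing.

Request:
{"name": "servo_tool", "arguments": {
  "series": [
    [[8,22,0],8,75],
    [[18,52,0],16,75],
    [[30,86,0],24,75],
    [[42,122,0],32,75],
    [[54,156,0],40,75],
    [[62,179,-10],48,75],
    [[62,179,-25],56,75],
    [[62,179,-30],60,75],
    [[62,179,-30],60,75],
    [[62,179,-30],60,75]
  ]
}}

```text
time: 12.8
eef_pos: [0.4183, -0.0834, 0.0934]
tool_rot: [1.887, 1.57, -0.447]
wrist_force: [-0.7, -0.2, 1.3]
width: 0.878
```

Run:
```python
from look import *
d=look("scene",(230,185),40,"s9")
st=env.observe(); print(st["time"],st["eef_pos"].round(4),st["wrist_force"].round(1),st["width"],st["joint_positions"].round(2))
```

```text
12.85 [ 0.4185 -0.0835  0.0937] [ 0.  -0.3 -0.2] 0.8791013020902361 [-0.46 -0.07  2.22  0.    1.    0.3 ]
```

View pics/s9.png

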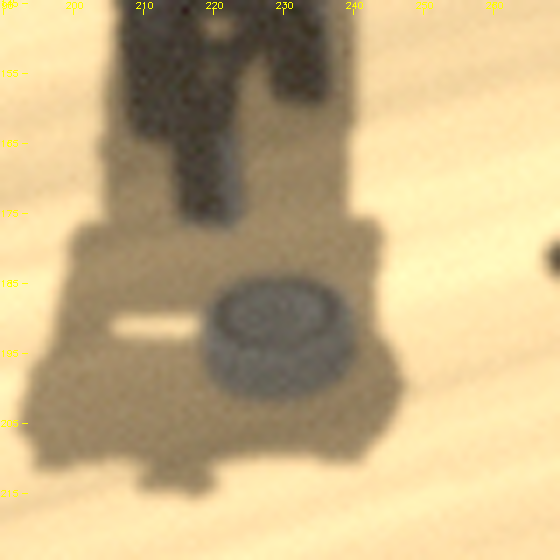

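The gripper is over the bearing. Descending, gripping and lifting.

Request:
{"name": "servo_tool", "arguments": {
  "series": [
    [[0,0,-25],0,75],
    [[0,0,-48],0,75],
    [[0,0,-63],0,75],
    [[0,0,-70],0,75],
    [[0,0,-70],0,75],
    [[0,0,-70],0,60],
    [[0,0,-70],0,46],
    [[0,0,-70],0,46],
    [[0,0,-70],0,46],
    [[0,0,-70],0,46]
  ]
}}

```text
time: 13.85
eef_pos: [0.4191, -0.0836, 0.0248]
tool_rot: [1.809, 1.569, -0.523]
wrist_force: [-1.6, 0.8, 6.1]
width: 0.6
```

Request:
{"name": "servo_tool", "arguments": {
  "series": [
    [[0,0,0],0,46],
    [[0,0,0],0,46],
    [[0,0,15],0,46],
    [[0,0,45],0,46],
    [[0,0,85],0,46],
    [[0,0,110],0,46],
    [[0,0,110],0,46]
  ]
}}

```text
time: 14.55
eef_pos: [0.4211, -0.0846, 0.138]
tool_rot: [1.866, 1.56, -0.466]
wrist_force: [0.1, -0.6, -0.6]
width: 0.603
```

Run:
```python
from look import *
d=look("scene",(220,165),45,"s10")
st=env.observe(); print(st["time"],st["eef_pos"].round(4),st["wrist_force"].round(1),st["width"],st["joint_positions"].round(2))
```

```text
14.6 [ 0.4196 -0.0838  0.1355] [ 0.2 -0.5 -1.2] 0.6008233738375591 [-0.46 -0.16  2.2  -0.    1.09  0.3 ]
```

View pics/s10.png

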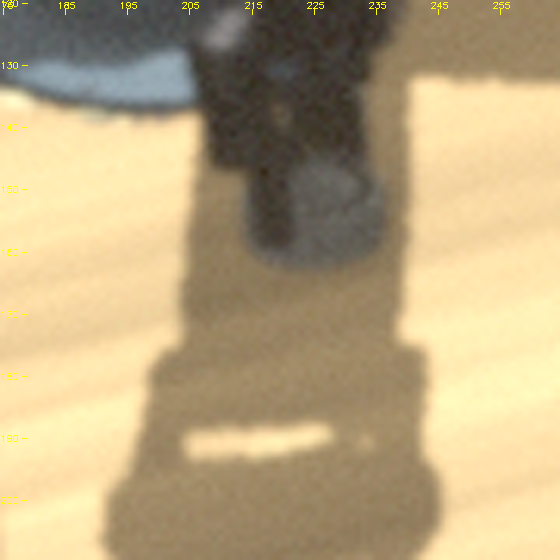

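Bearing held flat. Carrying it to foam_bearing.

Request:
{"name": "servo_tool", "arguments": {
  "series": [
    [[25,-1,0],0,46],
    [[68,-4,0],0,46],
    [[112,-6,0],0,46],
    [[156,-8,0],0,46],
    [[198,-11,0],0,46],
    [[228,-13,-10],0,46],
    [[238,-13,-35],0,46],
    [[238,-13,-60],0,46],
    [[238,-13,-60],0,46],
    [[238,-13,-60],0,46]
  ]
}}

```text
time: 15.6
eef_pos: [0.6549, -0.0958, 0.0715]
tool_rot: [-1.131, 1.567, 2.819]
wrist_force: [-0.2, 0.4, -0.8]
width: 0.599
```

Run:
```python
from look import *
d=look("scene",(270,245),50,"s11")
st=env.observe(); print(st["time"],st["eef_pos"].round(4),st["wrist_force"].round(1),st["width"],st["joint_positions"].round(2))
```

```text
15.65 [ 0.656  -0.0962  0.0732] [-0.3 -0.6 -0.6] 0.6066840166622904 [-0.32  0.47  1.61 -0.    1.05  0.45]
```

View pics/s11.png

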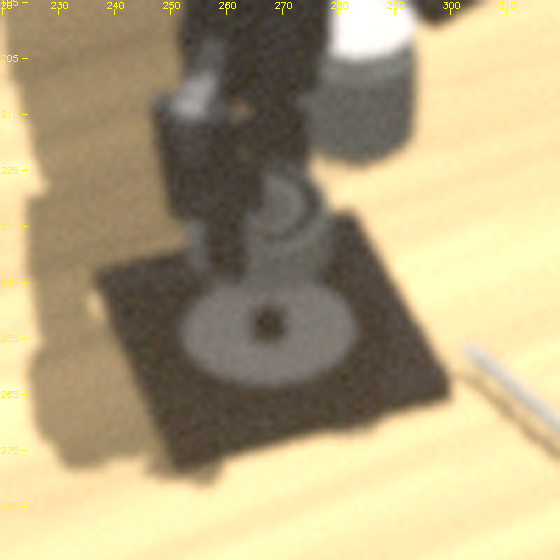

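Request:
{"name": "servo_tool", "arguments": {
  "series": [
    [[0,0,-18],0,46],
    [[0,0,-32],0,46],
    [[0,0,-40],0,46],
    [[0,0,-43],0,46],
    [[0,0,-43],0,46],
    [[0,0,-43],0,46]
  ]
}}

```text
time: 16.25
eef_pos: [0.6557, -0.0959, 0.0307]
tool_rot: [-1.18, 1.569, 2.771]
wrist_force: [-3.6, 0.5, 6.4]
width: 0.603
```

Request:
{"name": "servo_tool", "arguments": {
  "series": [
    [[0,0,0],0,72],
    [[0,0,0],0,72],
    [[0,0,0],0,72],
    [[0,0,0],0,72],
    [[0,0,15],0,75],
    [[0,0,50],0,80],
    [[0,0,90],0,85],
    [[0,0,120],0,85]
  ]
}}

```text
time: 17.05
eef_pos: [0.6572, -0.0965, 0.1543]
tool_rot: [2.017, 1.567, -0.316]
wrist_force: [1.2, -0.7, -0.7]
width: 0.996
```

Run:
```python
from look import *
d=look("scene",(270,245),50,"s12")
st=env.observe(); print(st["time"],st["eef_pos"].round(4),st["wrist_force"].round(1),st["width"],st["joint_positions"].round(2))
```

```text
17.1 [ 0.66   -0.0973  0.1602] [ 3.1 -0.2  3.8] 0.9939109286133601 [-0.32  0.36  1.58 -0.    1.18  0.45]
```

View pics/s12.png

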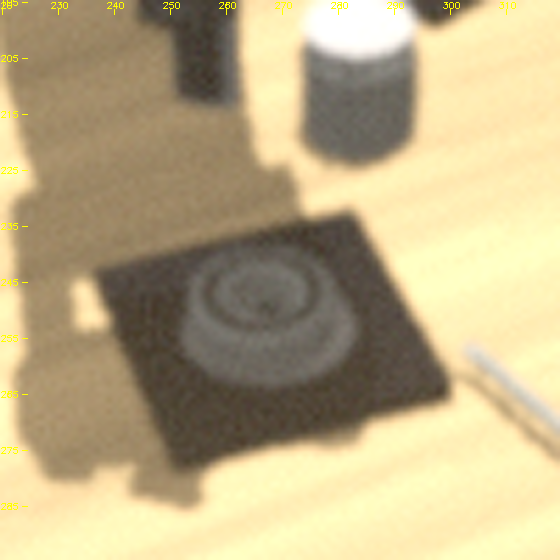

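The bearing is seated over the stub at about (267,252), with the tin undisturbed. Moving over the filter.

Request:
{"name": "servo_tool", "arguments": {
  "series": [
    [[1,25,0],0,85],
    [[4,65,0],0,85],
    [[6,108,0],0,85],
    [[8,150,0],0,85],
    [[11,182,0],0,85],
    [[11,195,-20],0,85],
    [[11,195,-35],0,85],
    [[11,195,-35],0,85],
    [[11,195,-35],0,85]
  ]
}}

```text
time: 18.0
eef_pos: [0.667, 0.0977, 0.1151]
tool_rot: [-0.578, 1.57, -2.912]
wrist_force: [0.3, 0.0, -0.8]
width: 0.992
```

```bash
python3 - <<'E'
from look import *
d=look("scene",(350,205),50,"s13")
t=look("top",(225,163),40,"t13")
st=env.observe(); print(st["time"],st["eef_pos"].round(4),st["wrist_force"].round(1),st["width"],st["joint_positions"].round(2))
print(w2p(d,[[.667,.0986,.08],[.667,.0986,0]]))
E
cd pics; python3 -c "
import cv2,numpy as np
cv2.imwrite('st13.png',cv2.resize(np.hstack([cv2.imread('s13.png'),cv2.imread('t13.png')]),(800,400)))"
```

```text
18.1 [0.6679 0.0976 0.1163] [ 0.1  0.6 -0.3] 0.9947557078073859 [-0.02  0.44  1.57 -0.    1.13  0.74]
[[350.43432971 201.94993509]
 [347.64173262 230.9402809 ]]
```

View pics/s13.png

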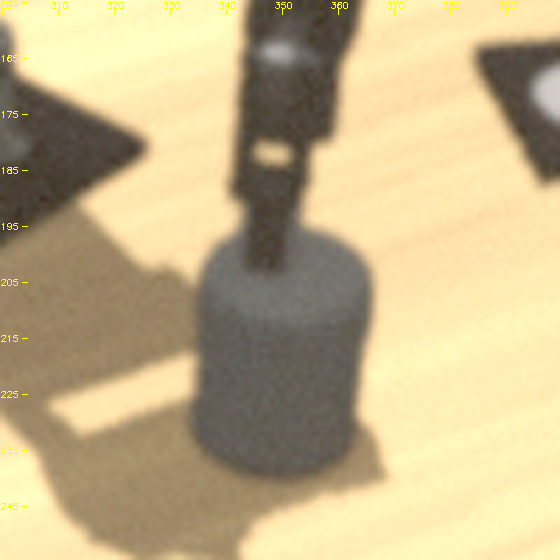

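View pics/st13.png

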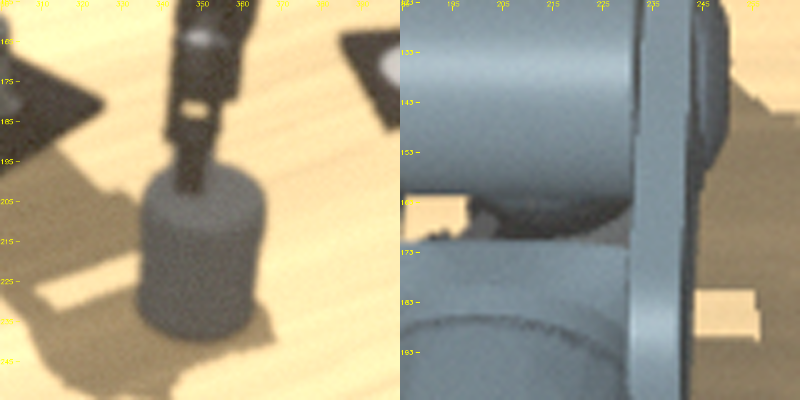

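The filter's top centre measures (350,202–203) in the scene view, against a predicted (350.4,202). Descending in two stages with a force check between them.

Request:
{"name": "servo_tool", "arguments": {
  "series": [
    [[0,1,-10],0,85],
    [[0,1,-22],0,85],
    [[0,1,-32],0,85],
    [[0,1,-40],0,85],
    [[0,1,-40],0,85]
  ]
}}

```text
time: 18.6
eef_pos: [0.6659, 0.0998, 0.0729]
tool_rot: [-0.832, 1.567, 3.119]
wrist_force: [-0.3, -0.2, 0.8]
width: 0.993
```

Request:
{"name": "servo_tool", "arguments": {
  "series": [
    [[0,0,-12],0,85],
    [[0,0,-24],0,85],
    [[0,0,-30],0,85],
    [[0,0,-30],0,85],
    [[0,0,-30],0,75],
    [[0,0,-30],0,65],
    [[0,0,-30],0,56],
    [[0,0,-30],0,56],
    [[0,0,-30],0,56],
    [[0,0,-30],0,56]
  ],
  "grip_force": 60
}}

```text
time: 19.6
eef_pos: [0.6679, 0.0998, 0.0463]
tool_rot: [2.417, 1.569, 0.085]
wrist_force: [-0.3, 0.7, 5.7]
width: 0.753
```

Request:
{"name": "servo_tool", "arguments": {
  "series": [
    [[0,0,0],0,56],
    [[0,0,0],0,56],
    [[0,0,12],0,56],
    [[0,0,40],0,56],
    [[0,0,75],0,56],
    [[0,0,95],0,56],
    [[0,0,95],0,56]
  ]
}}

```text
time: 20.3
eef_pos: [0.6691, 0.0997, 0.1441]
tool_rot: [2.291, 1.564, -0.041]
wrist_force: [0.5, -0.0, -1.9]
width: 0.763
```

Run:
```python
from look import *
d=look("scene",(350,190),60,"s14")
st=env.observe(); print(st["time"],st["eef_pos"].round(4),st["wrist_force"].round(1),st["width"],st["joint_positions"].round(2))
```

```text
20.35 [0.6677 0.0997 0.1414] [-0.4  0.2 -3.7] 0.7612292785114982 [-0.02  0.41  1.56 -0.    1.17  0.74]
```

View pics/s14.png

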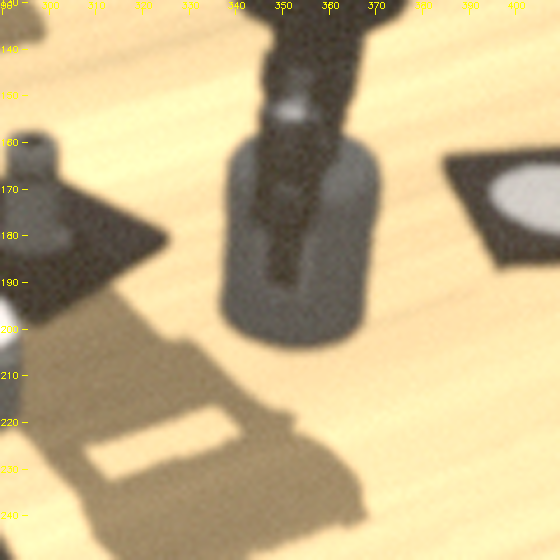

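Filter held upright. Carrying it to foam_filter.

Request:
{"name": "servo_tool", "arguments": {
  "series": [
    [[-8,18,0],0,56],
    [[-22,50,0],0,56],
    [[-40,92,0],0,56],
    [[-58,134,0],0,56],
    [[-77,176,0],0,56],
    [[-94,217,0],0,56],
    [[-108,250,0],0,56],
    [[-116,267,-20],0,56],
    [[-116,267,-50],0,56],
    [[-116,267,-50],0,56]
  ]
}}

```text
time: 21.35
eef_pos: [0.5453, 0.366, 0.0828]
tool_rot: [-0.399, 1.557, -2.73]
wrist_force: [-1.7, -1.2, -4.2]
width: 0.759
```

Request:
{"name": "servo_tool", "arguments": {
  "series": [
    [[0,0,0],0,56],
    [[0,0,0],0,56]
  ]
}}

```text
time: 21.55
eef_pos: [0.5517, 0.3668, 0.0911]
tool_rot: [2.792, 1.57, 0.459]
wrist_force: [0.3, 0.0, -3.1]
width: 0.762
```

Run:
```python
from look import *
d=look("scene",(410,160),50,"s15")
st=env.observe(); print(st["time"],st["eef_pos"].round(4),st["wrist_force"].round(1),st["width"],st["joint_positions"].round(2))
```

```text
21.6 [0.5522 0.3668 0.0918] [ 0.6  0.  -2.6] 0.7596807668526075 [0.42 0.45 1.61 0.   1.08 1.18]
```

View pics/s15.png

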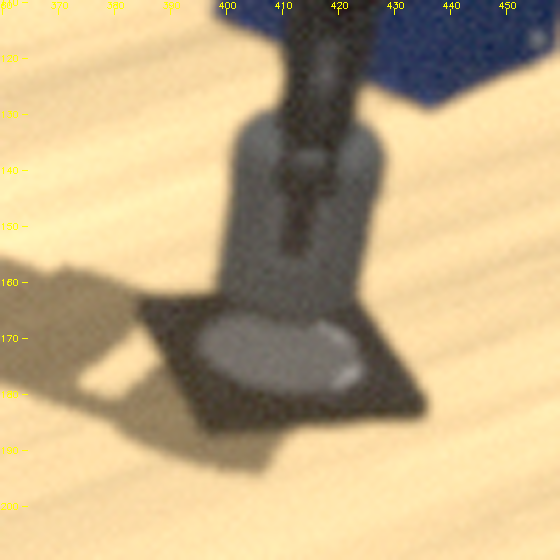

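Request:
{"name": "servo_tool", "arguments": {
  "series": [
    [[0,0,-15],0,56],
    [[0,0,-28],0,56],
    [[0,0,-35],0,56],
    [[0,0,-38],0,56],
    [[0,0,-38],0,56],
    [[0,0,-38],0,56]
  ]
}}

```text
time: 22.2
eef_pos: [0.551, 0.3666, 0.0524]
tool_rot: [-0.272, 1.57, -2.604]
wrist_force: [-4.2, -1.8, 4.7]
width: 0.761
```

Request:
{"name": "servo_tool", "arguments": {
  "series": [
    [[0,0,0],0,85],
    [[0,0,0],0,85],
    [[0,0,0],0,85],
    [[0,0,0],0,85],
    [[0,0,0],0,85],
    [[0,0,20],0,85],
    [[0,0,60],0,85],
    [[0,0,110],0,85],
    [[0,0,150],0,85],
    [[0,0,170],0,85]
  ]
}}

```text
time: 23.2
eef_pos: [0.5529, 0.3676, 0.2277]
tool_rot: [2.753, 1.563, 0.421]
wrist_force: [0.1, -0.4, 0.2]
width: 0.998
```

Request:
{"name": "servo_tool", "arguments": {
  "series": [
    [[0,30,20],0,85],
    [[0,60,40],0,85],
    [[-30,90,60],0,85],
    [[-60,120,60],0,85],
    [[-90,150,60],0,85],
    [[-120,180,60],0,85],
    [[-120,180,60],0,85],
    [[-120,180,60],0,85]
  ]
}}

```text
time: 24.0
eef_pos: [0.4305, 0.5473, 0.2822]
tool_rot: [1.496, 1.57, -0.834]
wrist_force: [0.3, -1.0, -0.5]
width: 0.996
```

Run:
```python
from bench import env
from h import *
import pickle
st=env.observe(); print(st["time"],st["eef_pos"].round(4),st["wrist_force"].round(1),st["width"],st["joint_positions"].round(2))
for n in ("scene","top"):
    d=env.grab_frame(n); pickle.dump(d,open(n+"1.pkl","wb"))
    cv2.imwrite(f"pics/{n}1.png",cv2.convertScaleAbs(cv2.cvtColor(d["frame"],cv2.COLOR_RGB2BGR),alpha=1.4,beta=10))
    if n=="top":
        im=cv2.convertScaleAbs(cv2.cvtColor(d["frame"],cv2.COLOR_RGB2BGR),alpha=1.6,beta=20)
        t=[crop(im,c,32,290) for c in [(105,218),(312,170),(228,266),(387,305)]]
        cv2.imwrite("pics/cC.png",np.vstack([np.hstack(t[:2]),np.hstack(t[2:])]))
```

```text
24.0 [0.4305 0.5473 0.2822] [ 0.3 -1.  -0.5] 0.9959251138234269 [ 0.74  0.33  1.4  -0.    1.42  1.5 ]
```

View pics/scene1.png

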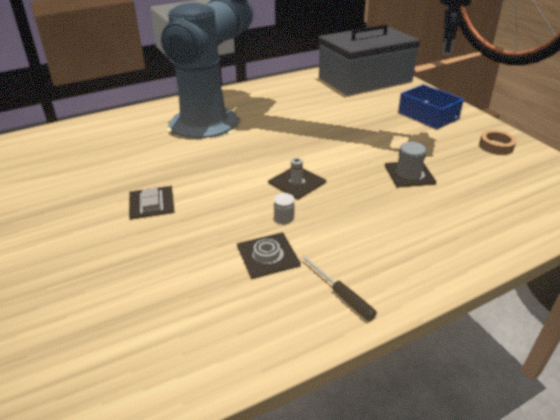

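View pics/top1.png

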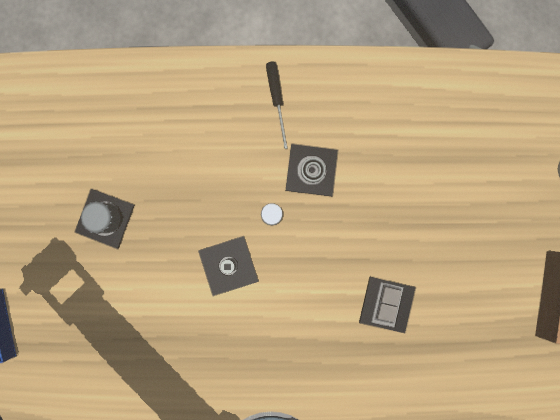

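View pics/cC.png

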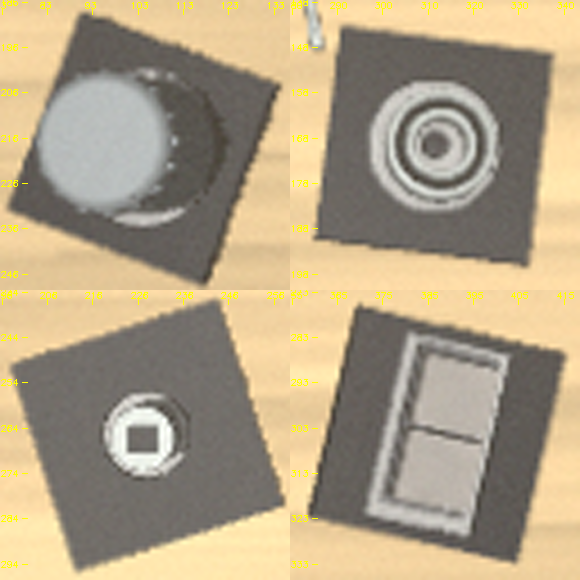

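Run:
```python
from h import *
import pickle
d=pickle.load(open("top1.pkl","rb"))
F={"filter":(.551,.3666),"bearing":(.6559,-.0959),"socket":(.4452,.0893),"pad":(.356,-.2618)}
for k,uv,z in [("filter",(95.2,216.8),.086),("bearing",(312.8,169.5),.026),("socket",(227.1,266.2),.07),("pad",(388.1,304.3),.025)]:
    w=p2w(d,uv,z)[0]; e=w[:2]-F[k]; print(k,w.round(4),(e*1000).round(1),round(np.hypot(*e)*1000,1))
```

```text
filter [0.5512 0.3638 0.086 ] [ 0.2 -2.8] 2.8
bearing [ 0.6547 -0.0977  0.026 ] [-1.2 -1.8] 2.2
socket [0.4471 0.0874 0.07  ] [ 1.9 -1.9] 2.7
pad [ 0.3578 -0.2609  0.025 ] [1.8 0.9] 2.0
```

Every part is within 3 mm of its recess centre, inside the 6 mm clearance. The tin is still at (272,214) and the screwdriver tip at (286,148), as at the start. The arm is clear, so I'm handing in.

Run:
```python
from bench import env
print(env.finish_job())
```

```text
the job is handed in; nothing more can be done
None
```

All four parts are in their matching foam blocks and released, and the job was handed in at about 24 s on the robot's clock; it reports no verdict. I placed them in the order socket, brake pad, bearing, filter.

**Position:** The last top picture puts each part this far from its block's centre (limit 10 mm):

| Part | Offset (mm) |
|---|---|
| Oil filter | 2.8 |
| Bearing | 2.2 |
| Socket | 2.7 |
| Brake pad | 2.0 |

**Seating:** I did not measure height or tilt. Each part looks upright and flat, and each offset is inside the 6 mm gap around it, so I take all four to be on the recess floors.

**Bystanders and arm:** The tin and screwdriver sit at the same pixels as at the start. The arm ended clear, with about 1 N at the wrist. Wrist force readings at the end of each move stayed under about 10 N.

No check failed or disagreed.

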